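# Load the bobbin winder and hold its guard at the balance point

## Task

Put the wide bobbin (not the slim one) on the winder's upright spindle, right down on its seat, and let go of it. Then take the bar handle of the winder's hinged guard flap, which lies open, swing it up to its balance point, where the flap stands upright over its hinge, and finish while still gripping the bar, holding the flap still there so that its stay can be pinned; it must not tip over towards the bobbin. Leave everything else on the bench where it is.

Things in the scene. Friction and masses are not known exactly. Their poses are not given: they have to be found in the camera images.
- bobbin: wide, low black plastic bobbin, loose, standing on the bench with its axis upright: 56 mm diameter flanges (8 mm thick, bottom and top), 36 mm hub between them, 44 mm tall, through bore 24 mm diameter, about 70 g. Origin: centre of its underside; z is its axis, up. Both ends alike.
- seat (a point): on the winder (white box housing 190 by 175 mm, 30 mm tall, fixed to the bench): centre of the top of the spindle's round seat disc (44 mm diameter, 6 mm thick), 36 mm above the bench, where the bobbin's underside comes to rest. The steel spindle rises 51 mm from this point, 20 mm diameter, its last 9 mm tapered. The seat lies 90 mm from the hinge line along the winder's y axis. Its axes are the winder's: x along the hinge line, y from the hinge towards the spindle, z up.
- hinge (a point): on the winder: middle of the guard's hinge axis, 110 mm above the bench, carried by two plywood posts (12 by 30 mm, 120 mm tall) 80 mm to either side along the axis. Axes as for seat: x along the hinge axis, y towards the spindle, z up.
- guard (a joint): hinge angle of the guard flap, rad: 0 = lying open, level, pointing away from the spindle; 1.571 = standing upright, which is its balance point; it would go on over the bobbin to a stop at 2.95. The hinge is nearly free: let go, the flap falls to whichever side it leans.
- flap: the guard flap: plywood panel 136 by 122 by 6 mm with a black border, from 8 to 130 mm from the hinge axis, with two arms that carry the bar handle at its free edge; about 0.22 kg (varies), centre of mass in the plane through hinge axis and bar. Origin: the middle of the hinge axis (hinge); x along the hinge axis, -y towards the bar, z normal to the panel (up while it lies open).
- bar (a point): middle of the bar handle: round steel bar, 12 mm diameter, parallel to the hinge axis at 190 mm from it, free for gripping over 98 mm between its two arms (8 mm wide), 60 mm from the panel's edge. At first it lies 110 mm above the bench; upright, 300 mm. Axes as for flap, so x runs along the bar. The round bar can turn in the fingers.
- slim_bobbin: bystander: slim, tall black bobbin, 38 mm diameter, 64 mm tall, bore only 12 mm; origin centre of its underside
- tape: bystander: empty cardboard tape core lying flat, 70 mm diameter, 24 mm tall; origin centre of its underside
- driver: bystander: screwdriver lying flat, 170 mm long, handle end towards its -x
- brick: bystander: black power brick 120 by 55 by 34 mm; origin centre of its underside
- cup: bystander: white cup, 72 mm diameter, 80 mm tall; origin centre of its underside
- glue_gun: bystander: black glue gun lying on its side, about 190 mm long, 36 mm tall; origin under its barrel

How it is judged:
On the way, in this order (a step that is already met when the one before it is completed fails the run):
1. the wide bobbin stands on the spindle's seat, let go (horizontal distance between bobbin and seat below 0.004 m and z of bobbin in the frame of seat below 0.003 m and angle between bobbin's own z axis and vertical below 0.06 rad and contact force between the fingers and bobbin below 0.1 N), for 0.3 s.
2. the fingers hold the guard flap still at its balance point (value of joint guard between 1.471 and 1.671 rad and velocity of joint guard between -0.06 and 0.06 rad/s and contact force between the fingers and flap above 0.5 N), for 0.3 s.
At the end, for the whole second after the job is handed in: The wide bobbin sits on the spindle's seat (underside within 3 mm of the seat, within 4 mm of its axis, tilted less than 0.06 rad) untouched by the fingers, and the fingers grip the guard flap (more than 0.5 N) still (under 0.06 rad/s) within 0.1 rad of upright (guard joint 1.471 to 1.671 rad) (all of step 1 and all of step 2); the arm keeps its last pose, push and grip.
It fails at once if the guard flap tips over towards the bobbin (more than 0.4 rad past upright) (value of joint guard above 1.97 rad).
It fails at once if one of the other loose things (slim bobbin, tape core, screwdriver, power brick, cup, glue gun) is pushed more than 30 mm from its place (distance of any of slim_bobbin, tape, driver, brick, cup, glue_gun from where it was at the start of the episode above 0.03 m).
It also fails if it takes over 64 s, if anything falls off the work surface, if the arm or the gripper's body presses on something with over 40 N, if the wrist force passes 120 N, or if a joint passes its speed limit or range.

## Robot

A 6-joint arm with a two-finger parallel gripper is mounted at the origin on the work surface. World frame = base frame: x ahead of the robot, y to its left, z up, the work surface at z = 0. Lengths are in m, angles in rad, forces in N, time in s.
With the tool pointing down it reaches from about 0.35 to 0.875 m from the base axis. Payload 15.5 kg.
Tool frame: the origin (TCP) lies at the very end of the fingers, on their centre line; the grasp point (between the pads) lies 19 mm behind it; z points along the fingers, y is the line along which they close (so a half turn about z gives the same grasp; the last joint's range is limited). The gripper opens to 85 mm and grips with 20 to 120 N. Pads are 22 mm wide; open, the fingers measure 114 mm over their backs; the gripper's body (76 mm by 85 mm) begins 54 mm behind the grasp point. The pads swing forward as they close: fully open they stand 13 mm farther back than shut.
Start: joints at [-1.268, 0.494, 1.345, -0, 1.302, -0.096], TCP at [0.242, -0.576, 0.231] pointing down, gripper open.
Joint ranges: [-2.91, 2.91], [-0.82, 2.16], [0.22, 2.67], [-1.22, 4.37], [0.12, 2.79], [-3.08, 3.08]. Speed limits (rad/s): [1.89, 1.89, 2.57, 3.01, 3.01, 3.01].

## Interface

Orientations are given as a 3x3 rotation matrix whose columns are the frame's x, y, z axes.
In Python, from station import ctrl gives the robot as it stands. The module is installed in compiled form; this text tells all that it offers.
- The arm moves only by the tool jog_arm, never from a script. Its argument "series" is one flat list of numbers, 7 for each row, row after row: the shift along the tool's x, y, z in cm, then the turn, a rotation vector about the tool's x, y, z in degrees, then the finger opening in cm, from 0 to 8.54. A call has 1 to 12 rows; each row is the pose to reach, as a shift and turn from the pose commanded when the call began, along the tool's axes at that moment; what a row does not reach only later rows make up. A row lasts 1/8 s, in which the tool goes at most 62.5 mm and 10.7 degrees, less where a joint would pass 70% of its speed; a pose out of reach is approached as far as the arm can. A call with a gripper value outside its range is refused whole. The fingers move at their own pace and stop on an object; "grip_force" is the grip in N (left out, the last holds). Time passes only in rows, so rows that repeat a pose let the fingers close. It gives the time, the measured TCP pose, the force, the opening and the grip force at its end, in the units of the state.
- ctrl.sense(): the state, without advancing time (a new reading comes with each control period).
- ctrl.grab_frame(name): name is "side" or "top"; returns (picture, depth): 420x560x3 uint8, red, green, blue; 420x560 float32, m along the optical axis (not along the pixel's ray), 0 where there is no reading.
- ctrl.camera_model(name): a dict with "intrinsics" (3x3 intrinsics, pixels), "R" (3x3) and "t" (3): a world point X has camera coordinates R X + t. Camera axes: x right, y down, z forward; pixel columns grow to the right and rows downward; lengths in m; the calibration is good to about 2 mm. A picture is of the moment at which its call begins. camera_model takes no time and is no camera call.
- ctrl.hand_in(): hands the job in; it is judged then, once.
The state is a dict: "clock": time; "joint_pos": joint angles; "qvel": joint speeds; "joint_efforts": joint torques, N m; "tool_pos": TCP position; "tool_rot": TCP orientation; "force": force on the tool from outside, world axes, zero at the start; "torque": the same for the moment, N m; "grip_width": finger opening in m; "grip_force": force on a finger pad.
Only numpy, scipy, OpenCV 4.12 (cv2) and the standard library are available. Lean on these libraries where they do the work, as an engineer would, in place of code of your own. Each camera call takes 0.05 s, during which the arm holds its last target. There are 200 camera calls.

## Working session

There is one attempt and no reset: what is moved stays moved. The work goes in short steps, Python scripts to look and compute and a tool call to move; the robot and the scene stay as the last step left them, time stands still between calls to the robot, and variables do not carry over. Pictures are saved under pics/ and viewed, at most 10 in all, crops included, and the job is handed in when it is done.

Besides the shell and the picture viewer there is one more tool, called after "Emit:" as name(argument=value, ...) on one line, values as JSON. jog_arm: Moves the arm, as the interface text tells. Its arguments: {"type":"object","properties":{"series":{"type":"array"},"grip_force":{"type":"number"}},"required":["series"]}

```bash
mkdir -p pics
cat > h.py <<'E'
import numpy as np, cv2
from station import ctrl
def frame(n):
    im,d=ctrl.grab_frame(n); return im,d,ctrl.camera_model(n)
def world(d,m):
    K=np.array(m["intrinsics"]);R=np.array(m["R"]);t=np.array(m["t"])
    v,u=np.mgrid[:d.shape[0],:d.shape[1]]
    c=np.stack([(u-K[0,2])/K[0,0]*d,(v-K[1,2])/K[1,1]*d,d],-1)
    w=(c-t)@R; w[d==0]=np.nan; return w
E
python3 - <<'E'
from h import *
for n in("side","top"):
    im,d,m=frame(n); cv2.imwrite(f"pics/{n}0.png",im[...,::-1]); np.savez(f"{n}0.npz",im=im,w=world(d,m),d=d)
    print(n,m)
print(ctrl.sense())
E
```

```text
side {'intrinsics': array([[457.45132891,   0.        , 278.25653525],
       [  0.        , 457.45132891, 209.44006686],
       [  0.        ,   0.        ,   1.        ]]), 'R': array([[-0.95024095, -0.31123161,  0.01330504],
       [-0.24401363,  0.71710417, -0.65285447],
       [ 0.19364785, -0.62361566, -0.7573665 ]]), 't': array([0.50042193, 0.15251307, 1.25799675])}
top {'intrinsics': array([[512.02714079,   0.        , 275.00110597],
       [  0.        , 512.02714079, 219.81443623],
       [  0.        ,   0.        ,   1.        ]]), 'R': array([[-0.02731373, -0.99960398,  0.00677014],
       [-0.99867534,  0.02699166, -0.04380664],
       [ 0.04360656, -0.0079577 , -0.99901709]]), 't': array([0.03432375, 0.515871  , 1.41841485])}
{'clock': 0.1, 'joint_pos': array([-1.26849688e+00,  4.94116797e-01,  1.34607807e+00,  7.20647967e-06,
        1.30248672e+00, -9.55230531e-02]), 'qvel': array([-0.00191799, -0.00267034, -0.0009228 ,  0.00028327,  0.00013369,
       -0.00245733]), 'joint_efforts': array([ 1.98259557e-03, -8.83590674e+01, -3.84563148e+01, -7.83228143e-05,
        5.15034902e-03, -2.63097895e-06]), 'tool_pos': array([ 0.24202719, -0.57588406,  0.2307595 ]), 'tool_rot': array([[ 9.21907527e-01,  3.87409874e-01, -3.17558392e-04],
       [ 3.87409988e-01, -9.21906946e-01,  1.04162015e-03],
       [ 1.10774644e-04, -1.08330275e-03, -9.99999407e-01]]), 'force': array([-0.17273174,  0.43142032,  1.05434569]), 'torque': array([ 0.02598506,  0.0491419 , -0.00061475]), 'grip_force': 0.0, 'grip_width': 0.08508855151705191}
```

View pics/top0.png

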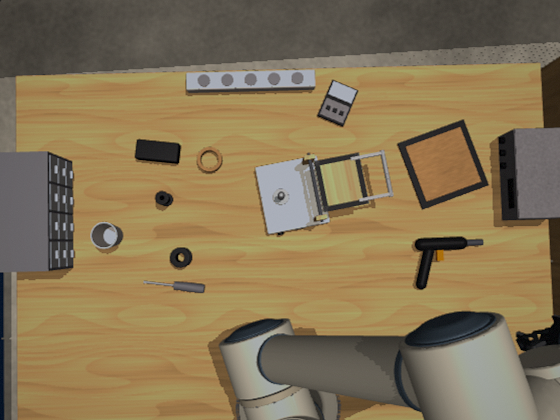

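View pics/side0.png

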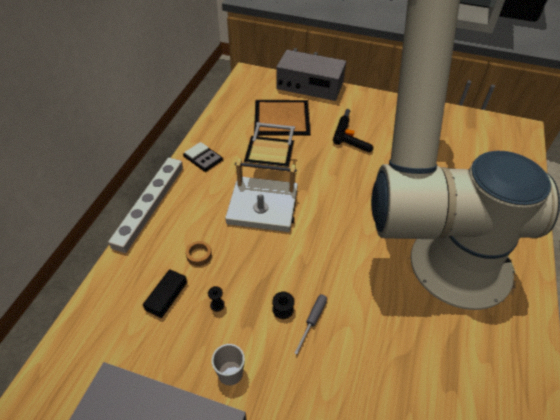

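The top view shows the wide bobbin at (181,257), the slim one at (164,198), the spindle at (281,197), and the bar from (384,152) to (391,195). The side view agrees.

Run:
```python
from h import *
t=np.load("top0.npz");s=np.load("side0.npz")
def pts(f,u0,u1,v0,v1,z0,z1):
    w=f["w"][v0:v1,u0:u1].reshape(-1,3); return w[(w[:,2]>z0)&(w[:,2]<z1)]
def circ(p):
    (c,r)=cv2.minEnclosingCircle(p[:,:2].astype(np.float32)); return np.round(c,4),round(r,4),np.round(np.median(p,0),4),len(p)
for nm,f,b in(("bob top",t,(160,202,240,275)),("bob side",s,(265,302,285,325))):
    p=pts(f,*b,.036,.05); print(nm,circ(p))
for nm,f,b in(("spin top",t,(260,300,180,215)),("spin side",s,(245,280,185,220))):
    p=pts(f,*b,.07,.095); print(nm,circ(p),p[:,2].max())
    p=pts(f,*b,.0335,.04); print(nm,"disc",circ(p))
p=pts(t,372,400,145,205,.09,.125); print("bar pts",len(p))
for nm,f,b in(("top",t,(372,400,145,205)),("side",s,(245,300,118,140))):
    p=pts(f,*b,.09,.13)
    if len(p)<5: continue
    print(nm,len(p),cv2.minAreaRect((p[:,:2]*1000).astype(np.float32)),np.median(p,0))
# housing
for nm,f,b in(("top",t,(240,340,140,250)),("side",s,(215,305,170,235))):
    p=pts(f,*b,.022,.034);print(nm,"house",len(p),cv2.minAreaRect((p[:,:2]*1000).astype(np.float32)),np.median(p[:,2]))
# whole guard
for nm,f,b in(("top",t,(295,400,140,225)),("side",s,(230,305,115,200))):
    p=pts(f,*b,.095,.125);print(nm,"flap",len(p),cv2.minAreaRect((p[:,:2]*1000).astype(np.float32)),np.median(p[:,2]))
I=cv2.resize(t["im"][130:240,240:405],None,fx=4.8,fy=4.8,interpolation=cv2.INTER_CUBIC); cv2.imwrite("pics/c1.png",I[...,::-1])
```

```text
bob top (array([0.4218, 0.2815]), 0.0279, array([0.4216, 0.2814, 0.0438]), 267)
bob side (array([0.4207, 0.2849]), 0.0286, array([0.4205, 0.2866, 0.0439]), 314)
spin top (array([0.5807, 0.0021]), 0.0099, array([0.5794, 0.0029, 0.0814]), 45) 0.0882286028572784
spin top disc (array([0.5781, 0.0024]), 0.0684, array([ 0.5755, -0.0027,  0.0351]), 245)
spin side (array([0.58  , 0.0091]), 0.0099, array([0.5784, 0.0104, 0.0808]), 43) 0.09227933888096673
spin side disc (array([ 0.5868, -0.0225]), 0.0785, array([0.5766, 0.0058, 0.0353]), 174)
bar pts 301
top 302 ((624.0134887695312, -261.252197265625), (54.90937805175781, 125.81998443603516), 88.51190948486328) [ 0.61871001 -0.26904349  0.11526354]
side 298 ((623.7393188476562, -234.20849609375), (128.90997314453125, 88.60386657714844), 10.06486988067627) [ 0.63630921 -0.25349171  0.11459893]
top house 3222 ((582.639404296875, -30.410675048828125), (197.85572814941406, 174.6499786376953), 9.542492866516113) 0.029779760687253836
side house 2466 ((583.372314453125, -25.948341369628906), (196.73123168945312, 181.05418395996094), 11.090551376342773) 0.03020117652726837
top flap 3141 ((610.973876953125, -175.90682983398438), (183.2639923095703, 211.82411193847656), 9.656499862670898) 0.11387110365208836
side flap 1772 ((610.332763671875, -172.59945678710938), (181.83509826660156, 214.52015686035156), 9.534576416015625) 0.11380763972485708
```

View pics/c1.png

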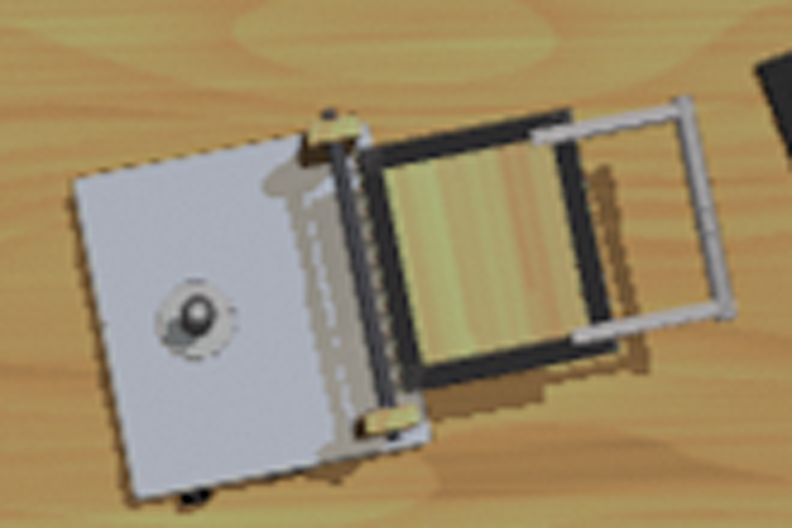

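The crop shows the seat disc at about (197,319) in the crop, which is full-image pixel (280.7,196.1). The spindle cap is at about (199,311). The winder yaw is about 9.6°.

```bash
cat >> h.py <<'E'
def ray(m,u,v,z):
    K=np.array(m["intrinsics"]);R=np.array(m["R"]);t=np.array(m["t"])
    c=-R.T@t; r=R.T@np.linalg.inv(K)@[u,v,1]; return c+r*(z-c[2])/r[2]
def proj(m,X):
    K=np.array(m["intrinsics"]); c=(np.array(m["R"])@np.array(X).T).T+m["t"]; p=c@K.T; return p[:,:2]/p[:,2:]
def shift(targets):
    s=ctrl.sense(); R=s["tool_rot"]
    for T in targets: print(T,"->",np.round((np.array(T)-s["tool_pos"])@R*100,2))
E
python3 - <<'E'
from h import *
m=ctrl.camera_model("top")
print("disc",ray(m,280.7,196.1,.036),"cap",ray(m,281.1,194.5,.086))
t=np.load("top0.npz")
w=t["w"];z=w[...,2]
# strict spindle cap
q=w[180:215,260:300].reshape(-1,3); c=q[q[:,2]>.08]; print("cap",len(c),c.mean(0))
# plan-corrected: fit yaw/centre with flap rect, posts
p=w[140:225,295:400].reshape(-1,3); p=p[(p[:,2]>.104)&(p[:,2]<.125)]
c,s,a=cv2.minAreaRect((p[:,:2]*1000).astype(np.float32)); a=np.radians(a if a<45 else a-90)
print(np.degrees(a),c,s)
ex=np.array([np.cos(a),np.sin(a)]);ey=np.array([-ex[1],ex[0]])
S=np.array([.579,.003]); l=(p[:,:2]-S); X=l@ex;Y=l@ey
b=Y<-.22; print("x range bar region",X[b].min(),X[b].max(),"ymin",Y.min(),"bar y med",np.median(Y[(abs(X-np.median(X[b]))<.035)&b]),np.median(p[(abs(X-np.median(X[b]))<.035)&b],0))
h=w[140:250,240:340].reshape(-1,3); h=h[(h[:,2]>.115)];l=h[:,:2]-S;print("posts",len(h),(l@ex).min(),(l@ex).max(),(l@ey).min(),(l@ey).max())
shift([(.45,-.33,.231),(.52,-.05,.231),(.4216,.2818,.231)])
E
```

```text
disc [0.58034389 0.00304917 0.036     ] cap [0.58007779 0.00289025 0.086     ]
cap 34 [0.58096179 0.00229517 0.08309845]
9.656499862670898 (610.973876953125, -175.90682983398438) (183.2639923095703, 211.82411193847656)
x range bar region -0.06063247478962835 0.06838319142056977 ymin -0.28764732841285473 bar y med -0.27911886310448636 [ 0.62872321 -0.27174191  0.11455489]
posts 534 -0.09012112415013149 0.0931428444563501 -0.16673486331174886 -0.07582321015188156
(0.45, -0.33, 0.231) -> [ 2.870e+01 -1.461e+01 -1.000e-02]
(0.52, -0.05, 0.231) -> [ 4.600e+01 -3.771e+01  2.000e-02]
(0.4216, 0.2818, 0.231) -> [ 4.978e+01 -7.211e+01  6.000e-02]
```

Emit:
jog_arm(series=[28.7,-14.6,0,0,0,7,8.5,28.7,-14.6,0,0,0,13.2,8.5,28.7,-14.6,0,0,0,13.2,8.5,28.7,-14.6,0,0,0,13.2,8.5,28.7,-14.6,0,0,0,13.2,8.5,46,-37.7,0,0,0,13.2,8.5,46,-37.7,0,0,0,13.2,8.5,46,-37.7,0,0,0,13.2,8.5,46,-37.7,0,0,0,13.2,8.5,46,-37.7,0,0,0,13.2,8.5,49.8,-72.1,0,0,0,13.2,8.5,49.8,-72.1,0,0,0,13.2,8.5])

```text
clock: 1.6
tool_pos: [0.484, 0.0711, 0.231]
tool_rot: [[0.986, 0.166, -0.0], [0.166, -0.986, 0.0], [-0.0, -0.0, -1.0]]
force: [0.7, 0.4, -0.4]
grip_width: 0.0851
grip_force: 0.0
```

```bash
python3 -c "
from h import *
s=ctrl.sense();print(s['tool_pos'],s['tool_rot'],s['joint_pos']);shift([(.4216,.2818,.13),(.4216,.2818,.012)])"
```

```text
[0.48400029 0.07112709 0.23101362] [[ 9.86075321e-01  1.66298893e-01 -3.73384290e-04]
 [ 1.66298927e-01 -9.86075384e-01  6.14650208e-05]
 [-3.57963493e-04 -1.22702547e-04 -9.99999928e-01]] [2.37284472e-02 3.04133717e-01 1.67125309e+00 7.64693854e-05
 1.16657767e+00 1.42741956e+00]
(0.4216, 0.2818, 0.13) -> [ -2.65 -21.81  10.1 ]
(0.4216, 0.2818, 0.012) -> [ -2.64 -21.81  21.9 ]
```

Emit:
jog_arm(series=[-2.65,-21.8,0,0,0,0,8.5,-2.65,-21.8,0,0,0,0,8.5,-2.65,-21.8,0,0,0,0,8.5,-2.65,-21.8,0,0,0,0,8.5,-2.65,-21.8,5,0,0,0,8.5,-2.65,-21.8,10,0,0,0,8.5,-2.65,-21.8,13,0,0,0,8.5,-2.65,-21.8,16,0,0,0,8.5,-2.65,-21.8,19,0,0,0,8.5,-2.65,-21.8,21,0,0,0,8.5,-2.65,-21.8,21.8,0,0,0,8.5,-2.65,-21.8,21.8,0,0,0,8.5])

```text
clock: 3.1
tool_pos: [0.4221, 0.2799, 0.0132]
tool_rot: [[0.986, 0.167, -0.001], [0.167, -0.986, -0.0], [-0.001, 0.0, -1.0]]
force: [-0.3, -0.4, 0.6]
grip_width: 0.0852
grip_force: 0.0
```

Emit:
jog_arm(series=[0,0,0,0,0,0,6,0,0,0,0,0,0,5,0,0,0,0,0,0,5,0,0,0,0,0,0,5,0,0,0,0,0,0,5,0,0,0,0,0,0,5,0,0,0,0,0,0,5], grip_force=30)

```text
clock: 3.98
tool_pos: [0.4227, 0.2802, 0.0143]
tool_rot: [[0.986, 0.167, 0.002], [0.167, -0.986, 0.001], [0.002, -0.0, -1.0]]
force: [-1.9, 0.1, 13.6]
grip_width: 0.0553
grip_force: 29.1
```

Emit:
jog_arm(series=[0,0,-2,0,0,0,5,0,0,-6,0,0,0,5,0,0,-11,0,0,0,5,0,0,-15,0,0,0,5,0,0,-15,0,0,0,5])

```text
clock: 4.6
tool_pos: [0.4236, 0.2807, 0.1664]
tool_rot: [[0.986, 0.167, 0.005], [0.167, -0.986, 0.003], [0.006, -0.002, -1.0]]
force: [-0.6, -0.5, -0.8]
grip_width: 0.0549
grip_force: 32.0
```

Run:
```python
from h import *
print(ctrl.sense()["force"])
shift([(.58,.003,.165),(.58,.003,.12)])
im,d,m=frame("side"); cv2.imwrite("pics/s1.png",im[150:420,130:490][...,::-1].repeat(2,0).repeat(2,1))
```

```text
[-0.61120304 -0.48170188 -0.77987672]
(0.58, 0.003, 0.165) -> [10.79 29.99  0.15]
(0.58, 0.003, 0.12) -> [10.76 30.    4.65]
```

View pics/s1.png

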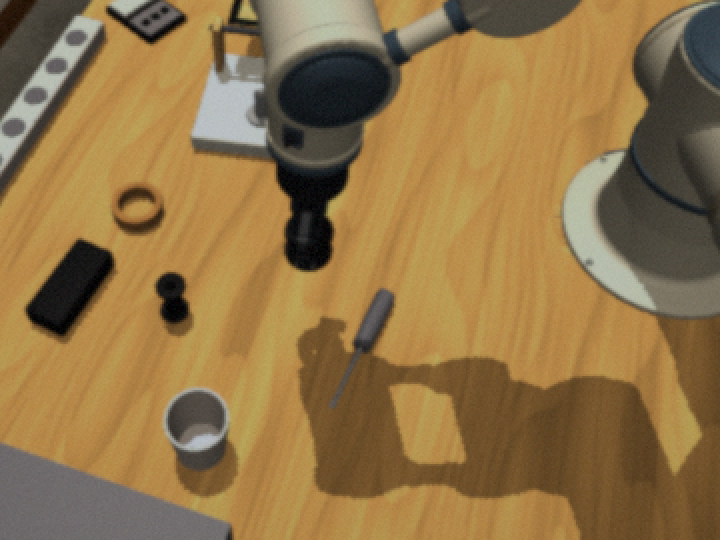

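The crop shows the bobbin lifted in the fingers at about (308,240), with the bystanders unmoved. Next I move it above the spindle and measure it there.

Emit:
jog_arm(series=[10.8,30,0,0,0,0,5,10.8,30,0,0,0,0,5,10.8,30,0,0,0,0,5,10.8,30,0,0,0,0,5,10.8,30,0,0,0,0,5,10.8,30,0,0,0,0,5,10.8,30,0,0,0,0,5,10.8,30,0,0,0,0,5])

```text
clock: 5.65
tool_pos: [0.5777, 0.0033, 0.1627]
tool_rot: [[0.986, 0.168, -0.002], [0.168, -0.986, 0.0], [-0.001, -0.001, -1.0]]
force: [0.1, 0.5, -0.4]
grip_width: 0.0553
grip_force: 32.2
```

Run:
```python
from h import *
im,d,m=frame("side"); w=world(d,m); T=ctrl.sense()["tool_pos"]; print(T)
np.savez("s2.npz",im=im,d=d)
k=(np.hypot(w[...,0]-T[0],w[...,1]-T[1])<.05)&(w[...,2]>.12)&(w[...,2]<.24)
p=w[k]
for z in np.arange(.14,.21,.006):
    q=p[(p[:,2]>z)&(p[:,2]<z+.006)]
    if len(q)>3: print(round(z,3),len(q),"x",q[:,0].min().round(4),q[:,0].max().round(4),"ymax",np.percentile(q[:,1],95).round(4))
c=proj(m,[[*T[:2],T[2]-.014],[.58,.003,.036]]);print(c)
u,v=c[0].astype(int)
cr=im[v-70:v+70,u-90:u+90]; o=cr[...,::-1].copy()
cv2.imwrite("pics/s2.png",cv2.resize(cv2.convertScaleAbs(o,alpha=1.8),None,fx=4,fy=4,interpolation=cv2.INTER_CUBIC)); print(u-90,v-70)
```

```text
[0.57792538 0.0033523  0.162948  ]
0.146 13 x 0.5495 0.5921 ymax 0.0307
0.152 81 x 0.5494 0.6024 ymax 0.0308
0.158 11 x 0.5508 0.5782 ymax 0.0254
0.164 10 x 0.5583 0.5755 ymax 0.0391
0.17 12 x 0.5599 0.5816 ymax 0.0416
0.176 14 x 0.5604 0.5812 ymax 0.044
0.182 26 x 0.5502 0.5996 ymax 0.0465
0.188 83 x 0.5497 0.6027 ymax 0.0448
0.194 21 x 0.5502 0.5752 ymax 0.0462
[[260.83053515 179.06047885]
 [260.8025002  205.90431228]]
170 109
```

View pics/s2.png

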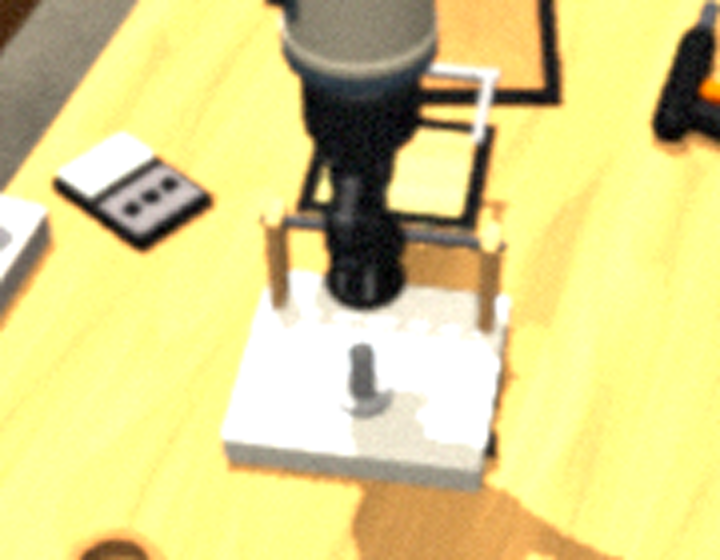

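The bobbin hangs upright over the spindle: flange centre at crop (366,285), spindle at (362,375). A correction of about 3 mm in x is needed, then a slow descent watching the force.

Emit:
jog_arm(series=[0.28,0.15,3,0,0,0,5,0.28,0.15,5,0,0,0,5,0.28,0.15,5.8,0,0,0,5,0.28,0.15,5.8,0,0,0,5,0.28,0.15,5.8,0,0,0,5,0.28,0.15,5.8,0,0,0,5])

```text
clock: 6.45
tool_pos: [0.5821, 0.0012, 0.106]
tool_rot: [[0.986, 0.167, 0.001], [0.167, -0.986, -0.0], [0.001, 0.0, -1.0]]
force: [0.1, 0.2, -1.1]
grip_width: 0.055
grip_force: 32.2
```

Run:
```python
from h import *
ims=[];
for i in range(4):
    im,d,m=frame("side"); ims.append(im.astype(float))
im=np.mean(ims,0); s=ctrl.sense(); print(s["tool_pos"],s["force"])
print(proj(m,[[.581,.0022,.091],[.58,.003,.07],[.58,.003,.036],[.582,.003,.036]]))
cr=im[160:225,225:295].astype(np.uint8); cv2.imwrite("pics/s3.png",cv2.resize(cv2.convertScaleAbs(cr[...,::-1],alpha=1.5),None,fx=9,fy=9,interpolation=cv2.INTER_CUBIC))
```

```text
[0.5818281  0.00109548 0.10555643] [0.04144297 0.57404326 0.09506713]
[[260.26335738 192.87215349]
 [260.61814042 198.11587095]
 [260.8025002  205.90431228]
 [260.15950571 205.73892369]]
```

View pics/s3.png

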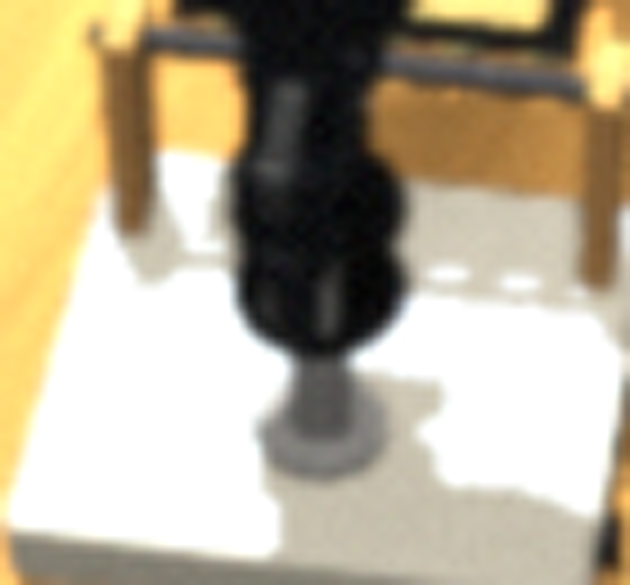

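The bobbin flange (centre u≈322), seat disc (≈323) and spindle (≈321) are aligned in the crop. Descending to the taper in small steps.

Emit:
jog_arm(series=[0,0,0.4,0,0,0,5,0,0,0.8,0,0,0,5,0,0,1.2,0,0,0,5,0,0,1.5,0,0,0,5,0,0,1.5,0,0,0,5])

```text
clock: 7.28
tool_pos: [0.581, 0.0021, 0.0896]
tool_rot: [[0.986, 0.166, -0.002], [0.166, -0.986, 0.001], [-0.001, -0.002, -1.0]]
force: [0.1, 8.7, -3.5]
grip_width: 0.0551
grip_force: 32.4
```

Run:
```python
from h import *
m=ctrl.camera_model("side"); dr=np.array([-.35,.937])
for S in([.58,.003],[.58,.001]):
    S=np.array(S); print(proj(m,[[*(S+.028*dr),.0915],[*(S+.022*dr),.030]]))
print("meas 199.4, 213.1"); s=ctrl.sense();print(s["force"],s["torque"],s["tool_pos"])
```

```text
[[260.6542347  200.3707692 ]
 [260.95618872 212.94888722]]
[[260.89344644 199.86788062]
 [261.18605455 212.45328004]]
meas 199.4, 213.1
[ 0.08808612  8.71404411 -3.54421195] [1.5363982  0.15804635 0.0330665 ] [0.58101439 0.00207863 0.08957815]
```

The spindle pushes the bobbin towards +y, and the image agrees, so I shift +y (tool −y).

Emit:
jog_arm(series=[0,-0.15,0,0,0,0,5,0,-0.25,0,0,0,0,5,0,-0.25,0,0,0,0,5,0,-0.25,0,0,0,0,5])

```text
clock: 7.78
tool_pos: [0.5813, 0.0035, 0.0903]
tool_rot: [[0.986, 0.167, 0.0], [0.167, -0.986, -0.0], [0.0, 0.0, -1.0]]
force: [-0.2, 0.4, -0.6]
grip_width: 0.0551
grip_force: 32.5
```

Emit:
jog_arm(series=[0,-0.05,0.6,0,0,0,5,0,-0.05,1.2,0,0,0,5,0,-0.05,1.8,0,0,0,5,0,-0.05,2.4,0,0,0,5,0,-0.05,2.8,0,0,0,5,0,-0.05,2.8,0,0,0,5])

```text
clock: 8.52
tool_pos: [0.581, 0.0041, 0.0619]
tool_rot: [[0.986, 0.167, -0.001], [0.167, -0.986, 0.0], [-0.001, -0.0, -1.0]]
force: [0.5, 0.0, -1.1]
grip_width: 0.0554
grip_force: 32.6
```

Emit:
jog_arm(series=[0,0,0.4,0,0,0,5,0,0,0.8,0,0,0,5,0,0,1.0,0,0,0,5,0,0,1.1,0,0,0,5,0,0,1.2,0,0,0,5,0,0,1.2,0,0,0,5])

```text
clock: 9.28
tool_pos: [0.5813, 0.0041, 0.0505]
tool_rot: [[0.986, 0.167, 0.0], [0.167, -0.986, -0.0], [0.0, 0.0, -1.0]]
force: [-1.4, 0.5, 3.8]
grip_width: 0.055
grip_force: 32.7
```

Emit:
jog_arm(series=[0,0,0.15,0,0,0,5,0,0,0.15,0,0,0,5,0,0,0,0,0,0,5.8,0,0,0,0,0,0,6.6,0,0,0,0,0,0,7.4,0,0,0,0,0,0,7.4,0,0,-2,0,0,0,7.4,0,0,-6,0,0,0,7.4,0,0,-10,0,0,0,7.4,0,0,-15,0,0,0,7.4,0,0,-18,0,0,0,7.4,0,0,-18,0,0,0,7.4])

```text
clock: 10.78
tool_pos: [0.5823, 0.004, 0.2326]
tool_rot: [[0.986, 0.167, 0.004], [0.167, -0.986, -0.0], [0.004, 0.001, -1.0]]
force: [-0.2, 0.1, -0.1]
grip_width: 0.074
grip_force: 0.0
```

Run:
```python
from h import *
for n,b in(("side",(225,295,160,220)),):
    im,d,m=frame(n); w=world(d,m); p=w[b[2]:b[3],b[0]:b[1]].reshape(-1,3)
    q=p[(np.hypot(p[:,0]-.581,p[:,1]-.004)<.032)&(p[:,2]>.04)&(p[:,2]<.1)]
    print(np.histogram(q[:,2],bins=np.arange(.036,.1,.004)))
    f=q[(q[:,2]>.076)&(q[:,2]<.084)]; print(len(f),np.median(f,0),cv2.minEnclosingCircle(f[:,:2].astype(np.float32)))
    A=np.c_[f[:,:2]-f[:,:2].mean(0),np.ones(len(f))]; print(np.linalg.lstsq(A,f[:,2],rcond=None)[0])
a=np.radians(9.65); ey=np.array([-np.sin(a),np.cos(a)])
S=np.array([.581,.004]); H=S-.09*ey; B=H-.19*ey; print("hinge",H,"bar",B)
print(ctrl.sense()["tool_pos"]); shift([(*B,.24),(*B,.091)])
cr=im[140:230,210:310]; cv2.imwrite("pics/s4.png",cv2.resize(cr[...,::-1],None,fx=6,fy=6,interpolation=cv2.INTER_CUBIC))
```

```text
(array([  0,  44,  54,  10,  11,  10,   3,   1,   3,  16,  93, 110,  19,
         2,   0]), array([0.036, 0.04 , 0.044, 0.048, 0.052, 0.056, 0.06 , 0.064, 0.068,
       0.072, 0.076, 0.08 , 0.084, 0.088, 0.092, 0.096]))
203 [0.58053381 0.00709729 0.08015988] ((0.5812399983406067, 0.0043890271335840225), 0.03003133274614811)
[ 0.00164124 -0.00010823  0.08007003]
hinge [ 0.59608662 -0.08472651] bar [ 0.62793616 -0.27203804]
[0.58152764 0.00407421 0.23091386]
(np.float64(0.6279361555513168), np.float64(-0.27203803596979637), 0.24) -> [-2.0e-02  2.8e+01 -9.0e-01]
(np.float64(0.6279361555513168), np.float64(-0.27203803596979637), 0.091) -> [-0.05 27.99 14.  ]
```

View pics/s4.png

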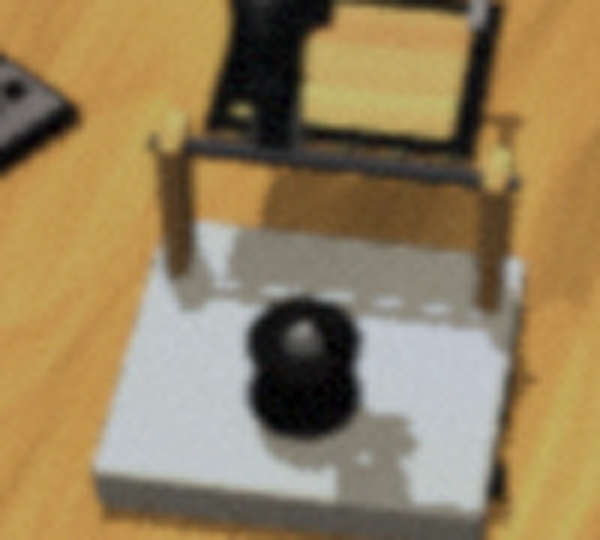

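The crop shows the bobbin seated on the disc at (303,365) with the spindle tip showing through its bore. Its top is at z=0.080 and it is level. Now to the bar.

Emit:
jog_arm(series=[0,28,0,0,0,0,5,0,28,0,0,0,0,5,0,28,0,0,0,0,5,0,28,0,0,0,0,5,0,28,0,0,0,0,5,0,28,2,0,0,0,5,0,28,6,0,0,0,5,0,28,9,0,0,0,5,0,28,11,0,0,0,5,0,28,12.5,0,0,0,5,0,28,14,0,0,0,5,0,28,14,0,0,0,5])

```text
clock: 12.32
tool_pos: [0.6273, -0.2717, 0.089]
tool_rot: [[0.986, 0.167, -0.002], [0.167, -0.986, 0.001], [-0.002, -0.001, -1.0]]
force: [-0.2, 0.4, 0.0]
grip_width: 0.0501
grip_force: 0.0
```

Run:
```python
from h import *
for n in("side","top"):
    im,d,m=frame(n); 
    s=ctrl.sense()
    u,v=proj(m,[s["tool_pos"]])[0].astype(int); print(n,u,v)
    if n=="side":
        cr=im[v-50:v+40,u-60:u+60]; cv2.imwrite("pics/s5.png",cv2.resize(cr[...,::-1],None,fx=6,fy=6,interpolation=cv2.INTER_CUBIC))
print(s["tool_pos"],s["force"])
```

```text
side 275 130
top 384 173
[ 0.62812456 -0.27208092  0.09064156] [-0.48297176  0.11308351  0.68069621]
```

View pics/s5.png

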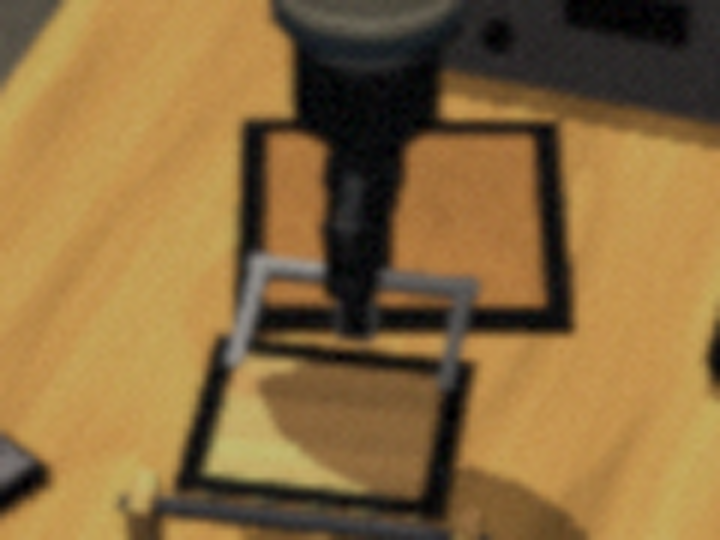

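The crop shows the fingers straddling the bar at (355,275), midway between its arms. Closing.

Emit:
jog_arm(series=[0,0,0,0,0,0,3,0,0,0,0,0,0,1,0,0,0,0,0,0,0.6,0,0,0,0,0,0,0.6,0,0,0,0,0,0,0.6,0,0,0,0,0,0,0.6,0,0,0,0,0,0,0.6,0,0,0,0,0,0,0.6], grip_force=25)

```text
clock: 13.42
tool_pos: [0.628, -0.2713, 0.0909]
tool_rot: [[0.986, 0.167, 0.0], [0.167, -0.986, 0.001], [0.001, -0.001, -1.0]]
force: [-1.4, 5.5, 5.2]
grip_width: 0.0111
grip_force: 25.3
```

Run:
```python
from h import *
s=ctrl.sense();print(s["force"],s["grip_width"],s["tool_pos"])
# arc in tool axes cm: tool y=-winder y, z down
for th in np.radians(np.arange(0,91,5)): print(round(np.degrees(th)),np.round([-19*(1-np.cos(th)),-19*np.sin(th)],2))
```

```text
[-1.35095364  5.54733864  5.21643466] 0.011057592207261317 [ 0.62800127 -0.27128259  0.09091879]
0 [-0. -0.]
5 [-0.07 -1.66]
10 [-0.29 -3.3 ]
15 [-0.65 -4.92]
20 [-1.15 -6.5 ]
25 [-1.78 -8.03]
30 [-2.55 -9.5 ]
35 [ -3.44 -10.9 ]
40 [ -4.45 -12.21]
45 [ -5.56 -13.44]
50 [ -6.79 -14.55]
55 [ -8.1  -15.56]
60 [ -9.5  -16.45]
65 [-10.97 -17.22]
70 [-12.5  -17.85]
75 [-14.08 -18.35]
80 [-15.7  -18.71]
85 [-17.34 -18.93]
90 [-19. -19.]
```

Emit:
jog_arm(series=[0,-0.1,-0.8,0,0,0,0.6,0,-0.17,-1.66,0,0,0,0.6,0,-0.25,-2.5,0,0,0,0.6,0,-0.39,-3.3,0,0,0,0.6,0,-0.55,-4.1,0,0,0,0.6,0,-0.75,-4.92,0,0,0,0.6,0,-1.25,-6.5,0,0,0,0.6,0,-1.88,-8.03,0,0,0,0.6,0,-2.65,-9.5,0,0,0,0.6,0,-2.65,-9.5,0,0,0,0.6])

```text
clock: 14.68
tool_pos: [0.6239, -0.2468, 0.1875]
tool_rot: [[0.986, 0.167, 0.002], [0.167, -0.986, -0.003], [0.002, 0.003, -1.0]]
force: [1.1, -9.7, 4.2]
grip_width: 0.011
grip_force: 25.1
```

Emit:
jog_arm(series=[0,0.13,-0.1,0,0,0,0.6,0,-0.75,-1.5,0,0,0,0.6,0,-1.77,-2.82,0,0,0,0.6,0,-2.9,-4.06,0,0,0,0.6,0,-4.13,-5.18,0,0,0,0.6,0,-5.46,-6.2,0,0,0,0.6,0,-6.87,-7.1,0,0,0,0.6,0,-6.87,-7.1,0,0,0,0.6])

```text
clock: 15.68
tool_pos: [0.6123, -0.1783, 0.2586]
tool_rot: [[0.986, 0.167, 0.002], [0.167, -0.986, -0.002], [0.002, 0.003, -1.0]]
force: [-0.8, -9.5, 12.7]
grip_width: 0.0114
grip_force: 25.7
```

Emit:
jog_arm(series=[0,0.15,-0.26,0,0,0,0.6,0,0.15,-0.26,0,0,0,0.6,0,-1.34,-1.03,0,0,0,0.6,0,-2.9,-1.68,0,0,0,0.6,0,-3.7,-1.96,0,0,0,0.6,0,-4.5,-2.19,0,0,0,0.6,0,-4.5,-2.19,0,0,0,0.6])

```text
clock: 16.55
tool_pos: [0.6046, -0.1334, 0.2785]
tool_rot: [[0.986, 0.167, 0.0], [0.167, -0.986, -0.0], [0.0, 0.0, -1.0]]
force: [1.9, -2.1, 6.1]
grip_width: 0.011
grip_force: 26.0
```

Run:
```python
from h import *
s=ctrl.sense();T=s["tool_pos"];print(T,s["force"],s["torque"])
im,d,m=frame("side"); w=world(d,m)
a=np.radians(9.65); ex=np.array([np.cos(a),np.sin(a)]);ey=np.array([-ex[1],ex[0]]);H=np.array([.581,.004])-.09*ey
l=w[...,:2]-H; X=l@ex;Y=l@ey;Z=w[...,2]-.11
k=(abs(X)<.068)&(Z>.02)&(Z<.125)&(abs(Y)<.09)
# flap panel: near plane
p=np.c_[Y[k],Z[k]]; print(len(p))
vx,vy,x0,y0=cv2.fitLine(p.astype(np.float32),cv2.DIST_HUBER,0,.005,.005).ravel(); print("angle",np.degrees(np.arctan2(abs(vy),-vx*np.sign(vy))),x0,y0)
b=(abs(X)<.055)&(abs(X)>.025)&(Z>.15)&(Z<.22)&(abs(Y)<.09); print("bar",np.median(np.c_[Y[b],Z[b]],0),b.sum())
print("tool in winder",(T[:2]-H)@ex,(T[:2]-H)@ey,T[2]+.019-.11)
```

```text
[ 0.60459334 -0.13336533  0.27850866] [ 1.91772651 -2.13808258  6.0526611 ] [-0.46021511 -0.49437136  0.05079525]
1636
angle 74.84625 -0.013156319 0.064267956
bar [-0.0437823   0.18524089] 137
tool in winder 0.000233068373186796 -0.04937655709493822 0.18750866291863666
```

The camera puts the flap at about 75°, as planned. Now the last 15°, slowing down.

Emit:
jog_arm(series=[0,-0.8,-0.3,0,0,0,0.6,0,-1.62,-0.46,0,0,0,0.6,0,-2.4,-0.58,0,0,0,0.6,0,-3.1,-0.66,0,0,0,0.6,0,-3.8,-0.7,0,0,0,0.6,0,-4.4,-0.74,0,0,0,0.6,0,-4.75,-0.75,0,0,0,0.6,0,-4.9,-0.75,0,0,0,0.6,0,-4.9,-0.75,0,0,0,0.6,0,-4.9,-0.75,0,0,0,0.6])

```text
clock: 17.85
tool_pos: [0.5963, -0.0856, 0.2857]
tool_rot: [[0.986, 0.166, -0.0], [0.166, -0.986, -0.0], [-0.0, -0.0, -1.0]]
force: [-0.5, -0.3, 2.7]
grip_width: 0.011
grip_force: 25.6
```

Run:
```python
from h import *
s=ctrl.sense();T=s["tool_pos"];print(T,s["force"],s["torque"])
a=np.radians(9.65); ex=np.array([np.cos(a),np.sin(a)]);ey=np.array([-ex[1],ex[0]]);H=np.array([.581,.004])-.09*ey
for n in("side","top"):
    im,d,m=frame(n); w=world(d,m)
    l=w[...,:2]-H; X=l@ex;Y=l@ey;Z=w[...,2]-.11
    k=(abs(X)<.068)&(Z>.02)&(Z<.125)&(abs(Y)<.06); p=np.c_[Y[k],Z[k]]; print(n,len(p))
    if len(p)>50:
        vx,vy,x0,y0=cv2.fitLine(p.astype(np.float32),cv2.DIST_HUBER,0,.005,.005).ravel(); print("angle",np.degrees(np.arctan2(abs(vy),-vx*np.sign(vy))),x0,y0)
    b=(abs(X)<.055)&(abs(X)>.025)&(Z>.17)&(Z<.205)&(abs(Y)<.06); print("bar",np.median(np.c_[Y[b],Z[b]],0),b.sum())
    q=w[(np.hypot(w[...,0]-.581,w[...,1]-.004)<.034)&(w[...,2]>.07)&(w[...,2]<.1)]; print("bobbin top",len(q),np.median(q,0) if len(q) else 0)
    if n=="side": cv2.imwrite("pics/s6.png",cv2.resize(im[60:230,180:340][...,::-1],None,fx=3.5,fy=3.5))
print("tool in winder",(T[:2]-H)@ex,(T[:2]-H)@ey,T[2]+.019-.11)
```

```text
[ 0.59626132 -0.08558374  0.28568182] [-0.4731417  -0.31623337  2.65846642] [-0.23900601 -0.03739084  0.01497599]
side 1348
angle 89.66913 0.0034437873 0.07372847
bar [0.00329231 0.19275501] 129
bobbin top 240 [0.57940319 0.00823019 0.08006368]
top 124
angle 89.649376 0.0010650107 0.075075746
bar [-0.00187069  0.1945441 ] 66
bobbin top 266 [0.58159579 0.00547011 0.08029086]
tool in winder 2.8526174470664767e-05 -0.0008743842626224923 0.19468181840287918
```

View pics/s6.png

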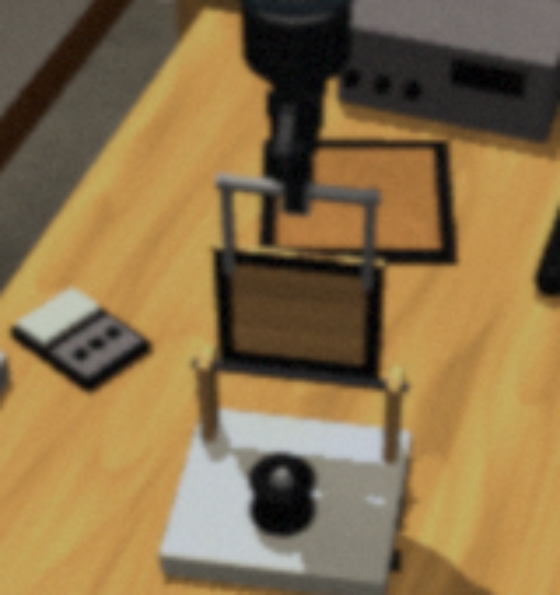

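The flap stands upright at 89.7° with the fingers gripping the bar at (297,190), and the bobbin is on its seat at (283,490). I let it settle half a second, then hand in.

Emit:
jog_arm(series=[0,0,0,0,0,0,0.6,0,0,0,0,0,0,0.6,0,0,0,0,0,0,0.6,0,0,0,0,0,0,0.6,0,0,0,0,0,0,0.6,0,0,0,0,0,0,0.6])

```text
clock: 18.7
tool_pos: [0.5963, -0.0854, 0.2857]
tool_rot: [[0.986, 0.167, -0.0], [0.167, -0.986, 0.0], [-0.0, -0.0, -1.0]]
force: [-1.8, -2.3, 4.5]
grip_width: 0.0113
grip_force: 25.7
```

```bash
python3 -c "
from station import ctrl
print(ctrl.hand_in())"
```

```text
the job is handed in; nothing more can be done
None
```

The wide bobbin is on its seat and let go, and the guard flap is held still by its bar at about 89.7°; the job was handed in at about 18.7 s (no verdict was returned).

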